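# Feed one wooden blank to the green printing spot

## Robot

A 6-joint arm with a two-finger parallel gripper is mounted at the origin on the work surface; the furniture and walls round the work are solid. World frame = base frame: x ahead of the robot, y to its left, z up, the work surface at z = 0. Lengths are in m, angles in rad, forces in N, time in s.
With the tool pointing down it reaches from about 0.35 to 0.85 m from the base axis. Payload 8.1 kg.
Tool frame: the origin (TCP) lies on the centre line of the jaws, within the pads' length; the fingertips stand 14 mm ahead of it and the grasp point (between the pads) lies 5 mm behind it; z points along the fingers, y is the direction in which the jaws open and shut (so a half turn about z gives the same grasp; the last joint's range is limited). The gripper opens to 93 mm and grips with 3 to 60 N. Pads are 15 mm wide; open, the fingers measure 128 mm over their backs; the gripper's body (75 mm by 188 mm) begins 65 mm behind the grasp point.
Start: joints at [-1.336, 0.13, 1.488, -0, 1.523, -0.085], TCP at [0.189, -0.57, 0.233] pointing down, gripper open.
Joint ranges: [-2.96, 2.96], [-0.89, 2.26], [0.02, 2.5], [-1.34, 4.48], [0, 2.73], [-2.66, 2.66]. Speed limits (rad/s): [2.39, 2.39, 2.79, 3.14, 3.14, 3.14].

## Interface

Orientations are given as a rotation vector (axis times angle).
In Python, from plant import robot gives the robot as it stands.
- The arm moves only by the tool jog_arm, never from a script. Its argument "steps" is a list of rows, each a list of 7 numbers: the closure, from 0 (fully open) to 1 (shut), then the shift along the tool's x, y, z in m, then the turn, a rotation vector about the tool's x, y, z in rad. In form: [[jaw, tx, ty, tz, rx, ry, rz], ...]. A call has 1 to 5 rows; each row is the pose to reach, as a shift and turn from the pose measured when the call began, along the tool's axes at that moment; what a row does not reach only later rows make up. A row lasts 1/8 s, in which the tool goes at most 62.5 mm and 10.7 degrees, less where a joint would pass 70% of its speed; a pose out of reach is approached as far as the arm can. A call with a gripper value outside its range is refused whole. The fingers move at their own pace and stop on an object; "force" is the grip in N (left out, the last holds). Time passes only in rows, so rows that repeat a pose let the fingers close. It gives the time, the measured TCP pose, the force and the opening at its end, in the units of the state.
- robot.read_state(): the state, without advancing time (a new reading comes with each control period).
- robot.read_camera(name): name is "side" or "top" or "wrist"; returns a dict with "image" (480x640x3 uint8, red, green, blue), "mtx" (3x3 intrinsics, pixels), "extrinsics" (4x4, takes a point from camera to world coordinates); the wrist camera has in their place "tool_from_camera" (4x4, takes a point from camera to tool coordinates, whose origin is the TCP and whose axes are the flange's). Camera axes: x right, y down, z forward; pixel columns grow to the right and rows downward; lengths in m; the calibration is good to about 2 mm. A picture is of the moment at which its call begins: read the wrist's pose just before it. There is no depth.
- robot.close_job(): hands the job in, once; it reports no verdict.
The state is a dict: "t": time; "q": joint angles; "dq": joint speeds; "joint_torque": joint torques, N m; "tool_pos": TCP position; "orientation": TCP orientation; "force": force on the tool from outside, world axes, zero at the start; "wrist_torque": the same for the moment, N m; "opening": finger opening in m.
Only numpy, scipy, OpenCV 4.12 (cv2) and the standard library are available. Lean on these libraries where they do the work, as an engineer would, in place of code of your own. Each camera call takes 0.05 s, during which the arm holds its last target.

## Task

Press the blank feeder's red plunger fully down once and let it come back up, so that a single wooden blank slides out onto the metal track and the others stay in the magazine. Then push that blank sideways along the track with the fingertips, without lifting it, until it lies on the green spot at the end of the track, and leave it there. Do not disturb the ink pots, the tape roll or the marker.

Things in the scene. Friction and masses are not known exactly. Their poses are not given: they have to be found in the camera images.
- feeder: Bench feeder for wooden blanks, fixed to the table. Origin at table height under the middle of its magazine; z up; blanks come out toward its -x; its y axis runs along the track. Magazine: grey box open at the top, 54 x 61 mm, top 68 mm above the table. Grey plunger housing behind it: feeder x from 30 to 122 mm, 58 mm wide, top 50 mm above the table.
- track_mid (a point): Middle of the aluminium track, on its floor (feeder x = -57 mm, y = 0, 6 mm above the table): an ejected blank rests within about 5 mm of it. The track runs along feeder y, 54 mm wide between lips 5 mm high (tops 11 mm above the table); end stops as high, inner faces 113.5 mm either side of this point.
- plunger (a joint): Travel of the red plunger: 0 up, 0.030 m fully down. It springs back: about 3 N to start, 8 N fully down, more when fast (1 N at 50 mm/s, 4 N at 200 mm/s). Pressing drives a flat pusher under the magazine that shoves out the lowest blank, which is fully out only near the bottom of the stroke. The pusher goes back and the next blank drops as the plunger rises.
- plunger_top (a point): Centre of the top of the plunger's red cap (40 mm across); it moves with the plunger. Up, it stands 100 mm above the table, 85 mm behind the feeder's origin (feeder x = +85 mm).
- blank_1_center (a point): Centre (half-way up) of the lowest blank, the one that comes out: a flat round disc of light wood, 46 mm across, 12 mm thick, about 20 g, at the start at the bottom of the magazine. On the track its centre is 12 mm above the table, its top at 18 mm.
- blank_2_center (a point): Centre of the second blank from below, the same kind; it must stay in the magazine.
- blank_3_center (a point): Centre of the third blank, same kind; it must stay in the magazine.
- blank_4_center (a point): Centre of the top blank, same kind; it must stay in the magazine.
- spot_green: Flat round green spot, 51 mm across, flush on the track floor near one end (88 mm along the track from its middle, at feeder y = +88 or -88 mm; the side varies). Origin at its centre. A blank that touches the end stop there is centred 2.5 mm beyond the spot's centre.
- spot_yellow: The same spot in yellow at the other end of the track: not the one wanted.
- pot_green: Small ink pot with a green lid, 62 mm across, 64 mm high, standing loose beside the feeder; origin at the centre of its underside. Leave it alone.
- pot_yellow: Small ink pot with a yellow lid, 67 mm across, 58 mm high, standing loose beside the feeder; origin at the centre of its underside. Leave it alone.
- tape: Roll of masking tape, 92 mm across, 24 mm high, loose; origin at the centre of its underside. Leave it alone.
- marker: Marker pen lying loose, 141 x 18 x 20 mm; origin at the centre of its underside. Leave it alone.
- blank_1: The same lowest blank once more, with its origin at the centre of its underside, z up its axis.
Things that resemble listed ones, but are neither listed nor needed, are in the scene too. Leave any pink or yellow look-alike of the part that bears blank_4_center alone.

How it is judged:
By the outcome, as a careful person would: the job done as asked, in the order asked, and still so for the second after the job is handed in, with the robot touching nothing.
It also fails if it takes over 40 s, if anything falls off the work surface, if the arm or the gripper's body presses on something with over 40 N, if the wrist force passes 120 N, or if a joint passes its speed limit or range.

## Working session

There is one attempt and no reset: what is moved stays moved. The work goes in short steps, Python scripts to look and compute and a tool call to move; the robot and the scene stay as the last step left them, time stands still between calls to the robot, and variables do not carry over. Pictures are saved under pics/ and viewed, and the job is handed in when it is done.

Besides the shell and the picture viewer there is one more tool, called after "Call:" as name([rows], argument=value, ...), one row to a line, values as JSON. jog_arm: Moves the arm, as the interface text tells. Its arguments: {"type":"object","properties":{"steps":{"type":"array"},"force":{"type":"number"}},"required":["steps"]}

```bash
mkdir -p pics; ls; python3 - <<'E'
from plant import robot
import cv2,numpy as np
print(robot.read_state())
for n in("side","top","wrist"):
    c=robot.read_camera(n); cv2.imwrite(f"pics/{n}0.png",c["image"][:,:,::-1]); print(n,{k:np.round(v,4).tolist() for k,v in c.items() if k!="image"})
E
```

```text
pics
{'t': 0.0, 'q': array([-1.33636758e+00,  1.31157125e-01,  1.48926540e+00, -4.68141091e-06,
        1.52298718e+00, -8.54101630e-02]), 'dq': array([-0.0003373 ,  0.00107667, -0.00095378,  0.00174759,  0.00071801,
       -0.00100878]), 'joint_torque': array([-1.12780352e-03, -5.59846258e+01, -4.91758525e+01,  7.65344454e-02,
        3.55972617e-02, -1.82767712e-04]), 'tool_pos': array([ 0.1885371 , -0.56904414,  0.23159745]), 'orientation': array([-3.09971767e+00, -4.99974958e-01,  2.19667576e-04]), 'force': array([-0.29075051, -0.41140099,  0.73766305]), 'wrist_torque': array([ 0.02873328, -0.00477067,  0.02762941]), 'opening': 0.09293795871523733}
side {'mtx': [[491.4555, 0.0, 312.7242], [0.0, 491.4555, 232.1273], [0.0, 0.0, 1.0]], 'extrinsics': [[0.9992, 0.0111, -0.0396, 0.5884], [0.039, -0.5654, 0.8239, -1.006], [-0.0132, -0.8248, -0.5653, 0.7812], [0.0, 0.0, 0.0, 1.0]]}
top {'mtx': [[569.1533, 0.0, 321.3596], [0.0, 569.1533, 248.982], [0.0, 0.0, 1.0]], 'extrinsics': [[-0.0146, -0.9969, 0.0776, 0.4215], [-0.9996, 0.0126, -0.0261, -0.0081], [0.025, -0.0779, -0.9966, 1.4338], [0.0, 0.0, 0.0, 1.0]]}
wrist {'mtx': [[341.8089, 0.0, 322.0583], [0.0, 341.8089, 243.999], [0.0, 0.0, 1.0]], 'tool_from_camera': [[0.0006, -0.9661, -0.2581, 0.0715], [1.0, 0.0005, 0.0006, -0.0009], [-0.0004, -0.2581, 0.9661, -0.1513], [0.0, 0.0, 0.0, 1.0]]}
```

View pics/side0.png

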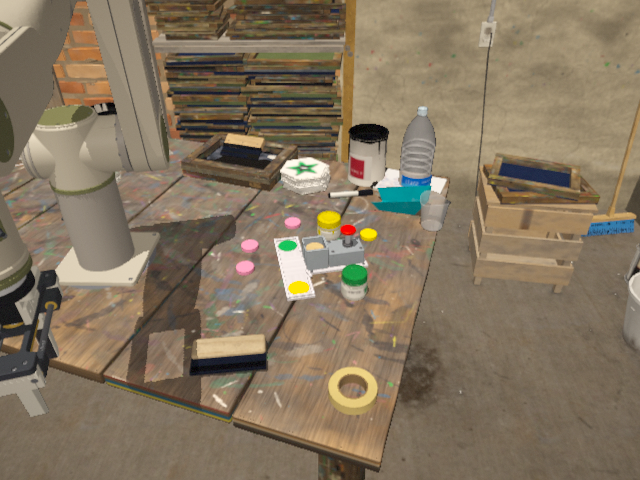

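View pics/top0.png

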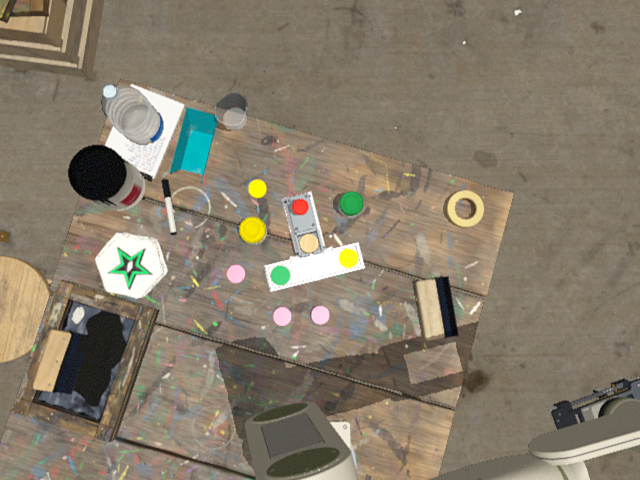

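View pics/wrist0.png

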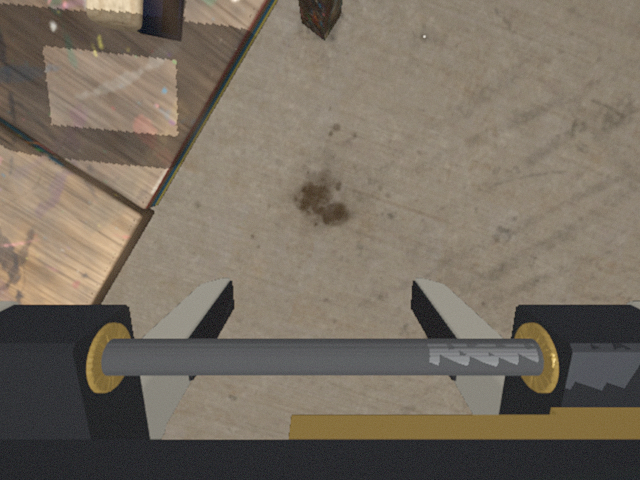

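The top view shows the magazine near (309,243), plunger (300,207), green spot (281,275) and yellow spot (348,258). The pots are at (351,204) and (252,230). I'll enlarge it.

```bash
python3 - <<'E'
import cv2
a=cv2.imread("pics/top0.png")[170:310,220:400]; cv2.imwrite("pics/topc.png",cv2.resize(a,None,fx=4,fy=4,interpolation=cv2.INTER_CUBIC))
a=cv2.imread("pics/side0.png")[200:310,260:400]; cv2.imwrite("pics/sidec.png",cv2.resize(a,None,fx=5,fy=5,interpolation=cv2.INTER_CUBIC))
E
```

```text
(no output)
```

View pics/topc.png

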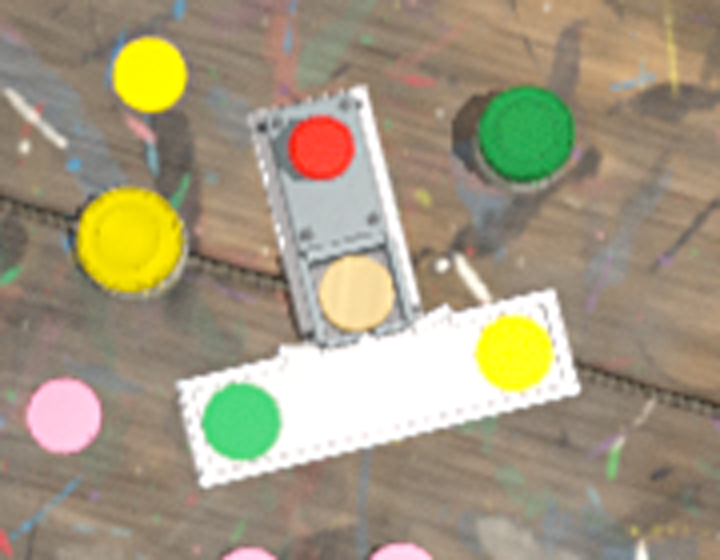

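View pics/sidec.png

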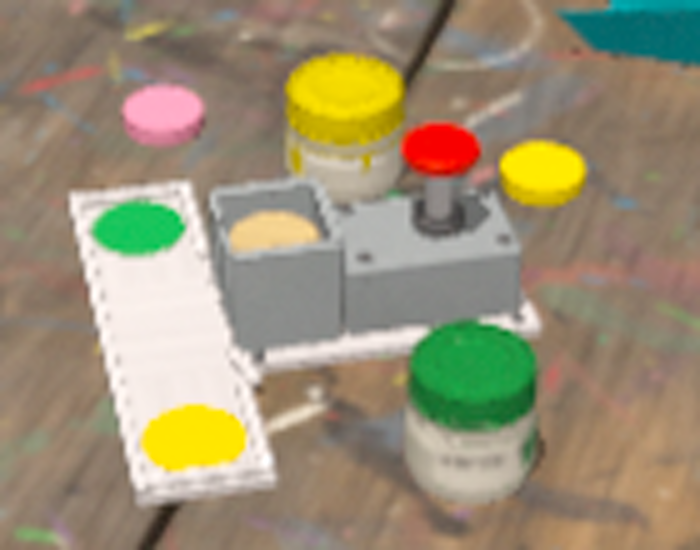

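```bash
cat > h.py <<'E'
import numpy as np
from plant import robot
import cv2
def hit(K,E,u,v,z):
    d=E[:3,:3]@np.linalg.solve(K,[u,v,1.]); o=E[:3,3]; return o+d*(z-o[2])/d[2]
E
python3 - <<'E'
from h import *
t=robot.read_camera("top"); s=robot.read_camera("side")
T=lambda c,r,z:hit(t["mtx"],t["extrinsics"],220+(c+.5)/4-.5,170+(r+.5)/4-.5,z)
S=lambda c,r,z:hit(s["mtx"],s["extrinsics"],260+(c+.5)/5-.5,200+(r+.5)/5-.5,z)
for n,f,a in[("red",T,(321,147,.1)),("red",S,(441,148,.1)),("g",T,(241,421,.006)),("g",S,(139,228,.006)),("y",T,(514,352,.006)),("y",S,(194,438,.006)),
 ("potg",T,(526,134,.064)),("poty",T,(131,240,.058)),("potg",S,(474,375,.064)),("poty",S,(345,97,.058)),("blank4",T,(357,292,.054)),("ylook",T,(150,75,.012))]: print(n,np.round(f(*a),4))
g=(T(241,421,.006)+S(139,228,.006))/2;y=(T(514,352,.006)+S(194,438,.006))/2
m=(g+y)/2; d=(g-y)[:2]; print("len",np.linalg.norm(d)); d/=np.linalg.norm(d)
fx=np.array([d[1],-d[0]]); print("mid",m,"fy",d,"fx",fx,"plunger pred",m[:2]+.142*fx, "origin",m[:2]+.057*fx)
E
```

```text
red [0.6269 0.0064 0.1   ]
red [0.6267 0.0013 0.1   ]
g [0.4689 0.0594 0.006 ]
g [0.4683 0.0604 0.006 ]
y [ 0.5099 -0.1125  0.006 ]
y [ 0.5087 -0.1104  0.006 ]
potg [ 0.6391 -0.118   0.064 ]
poty [0.5778 0.1226 0.058 ]
potg [ 0.6401 -0.1306  0.064 ]
poty [0.5782 0.1117 0.058 ]
blank4 [ 0.5448 -0.014   0.054 ]
ylook [0.6874 0.1145 0.012 ]
len 0.17610971944046444
mid [ 0.48897783 -0.02575115  0.006     ] fy [-0.23124411  0.97289576] fx [0.97289576 0.23124411] plunger pred [0.62712903 0.00708551] origin [ 0.54443289 -0.01257024]
```

```bash
cat >> h.py <<'E'
from scipy.spatial.transform import Rotation as Ro
mid=np.array([0.4890,-0.0258]); fy=np.array([-.2312,.9729]); fx=np.array([.9729,.2312])
Rt=np.c_[np.r_[fx,0],np.r_[-fy,0],[0,0,-1]]
def go(x,y,ztip):
    "print shift/turn to put the closed fingertip centre at x,y,ztip"
    s=robot.read_state(); R=Ro.from_rotvec(s["orientation"]).as_matrix()
    p=np.array([x,y,ztip+.014]); 
    print("t",round(s["t"],2),"pos",s["tool_pos"].round(4),"F",s["force"].round(1),"op",round(s["opening"],4),"q",s["q"].round(2))
    print("shift",(R.T@(p-s["tool_pos"])).round(4),"turn",Ro.from_matrix(R.T@Rt).as_rotvec().round(4))
E
python3 -c "
from h import *
go(.627,.006,.15)"
```

```text
t 0.25 pos [ 0.1886 -0.5693  0.2321] F [-0.7  0.3 -0.4] op 0.0927 q [-1.34  0.13  1.49 -0.    1.52 -0.09]
shift [ 0.5971 -0.4083  0.0685] turn [-0.0009  0.      0.0865]
```

Call:
jog_arm([
  [1,0.597,-0.408,0.04,0,0,0.0865],
  [1,0.597,-0.408,0.04,0,0,0.0865],
  [1,0.597,-0.408,0.04,0,0,0.0865],
  [1,0.597,-0.408,0.04,0,0,0.0865],
  [1,0.597,-0.408,0.04,0,0,0.0865],
], force=20)

```text
t: 0.88
tool_pos: [0.3786, -0.3197, 0.2154]
orientation: [-3.12, -0.365, -0.0]
force: [0.9, 0.6, 0.2]
opening: 0.0476
```

```bash
python3 -c "
from h import *
go(.627,.006,.15)"
```

```text
t 0.88 pos [ 0.3786 -0.3197  0.2154] F [0.9 0.6 0.2] op 0.0476 q [-0.81 -0.15  1.8   0.    1.49  0.53]
shift [ 0.3168 -0.2595  0.0516] turn [-0.0004 -0.0004 -0.0003]
```

Call:
jog_arm([
  [1,0.317,-0.2595,0.04,0,0,0],
  [1,0.317,-0.2595,0.04,0,0,0],
  [1,0.317,-0.2595,0.04,0,0,0],
  [1,0.317,-0.2595,0.05,0,0,0],
  [1,0.317,-0.2595,0.05,0,0,0],
])

```text
t: 1.5
tool_pos: [0.567, -0.0727, 0.1798]
orientation: [-3.12, -0.365, -0.001]
force: [1.6, -1.7, -0.2]
opening: 0.0011
```

```bash
python3 -c "
from h import *
go(.627,.006,.15)"
```

```text
t 1.5 pos [ 0.567  -0.0727  0.1798] F [ 1.6 -1.7 -0.2] op 0.0011 q [-0.22  0.08  1.64  0.    1.42  1.12]
shift [ 0.0766 -0.0627  0.0158] turn [ 0.     -0.0009 -0.0002]
```

Call:
jog_arm([
  [1,0.0766,-0.0627,0.015,0,0,0],
  [1,0.0766,-0.0627,0.015,0,0,0],
  [1,0.0766,-0.0627,0.015,0,0,0],
])

```text
t: 1.88
tool_pos: [0.6274, 0.0087, 0.1635]
orientation: [-3.119, -0.371, 0.001]
force: [-0.6, -0.2, 0.5]
opening: 0.0004
```

```bash
python3 - <<'E'
from h import *
go(.627,.006,.066)
a=robot.read_camera("wrist")["image"][:,:,::-1];cv2.imwrite("pics/w1.png",a)
a=robot.read_camera("side")["image"][:,:,::-1][150:310,260:400]; cv2.imwrite("pics/s1.png",cv2.resize(a,None,fx=3.7,fy=3.7,interpolation=cv2.INTER_CUBIC))
E
```

```text
t 1.88 pos [0.6274 0.0087 0.1635] F [-0.6 -0.2  0.5] op 0.0004 q [-0.07  0.24  1.49  0.    1.41  1.27]
shift [-0.001   0.0026  0.0835] turn [-0.0009  0.0006  0.0033]
```

View pics/w1.png

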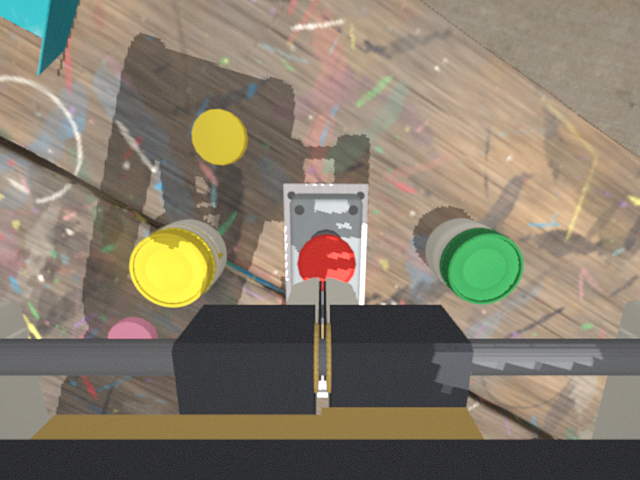

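View pics/s1.png

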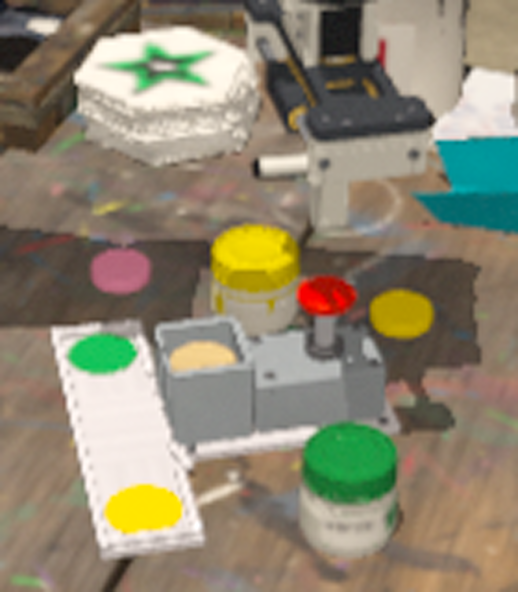

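Tips are laterally centred on the cap (wrist cap at (326,260)), about 50 mm above it. I'll go down and press now.

Call:
jog_arm([
  [1,-0.001,0.0026,0.035,0,0,0],
  [1,-0.001,0.0026,0.046,0,0,0],
  [1,-0.001,0.0026,0.055,0,0,0],
  [1,-0.001,0.0026,0.064,0,0,0],
  [1,-0.001,0.0026,0.072,0,0,0],
])

```text
t: 2.6
tool_pos: [0.6263, 0.0024, 0.0941]
orientation: [3.119, 0.366, 0.0]
force: [-7.1, -2.9, 10.1]
opening: 0.0008
```

```bash
python3 - <<'E'
from h import *
go(.627,.006,.070)
E
```

```text
t 2.6 pos [0.6263 0.0024 0.0941] F [-7.1 -2.9 10.1] op 0.0008 q [-0.08  0.3   1.55 -0.    1.29  1.26]
shift [ 0.0015 -0.0033  0.0101] turn [0.001  0.0001 0.    ]
```

Call:
jog_arm([
  [1,0.001,-0.001,0.005,0,0,0],
  [1,0.001,-0.001,0.01,0,0,0],
  [1,0.001,-0.001,0.0105,0,0,0],
  [1,0.001,-0.001,0.0105,0,0,0],
])

```text
t: 3.1
tool_pos: [0.6273, 0.0027, 0.0855]
orientation: [3.118, 0.364, 0.001]
force: [-6.3, -2.5, 7.3]
opening: 0.0006
```

```bash
python3 - <<'E'
from h import *
go(.627,.006,.070)
a=robot.read_camera("side")["image"][:,:,::-1][190:310,260:400]; cv2.imwrite("pics/s2.png",cv2.resize(a,None,fx=4.5,fy=4.5,interpolation=cv2.INTER_CUBIC))
E
```

```text
t 3.1 pos [0.6273 0.0027 0.0855] F [-6.3 -2.5  7.3] op 0.0006 q [-0.08  0.31  1.55 -0.    1.27  1.26]
shift [ 0.0005 -0.0033  0.0015] turn [ 0.002  -0.0004 -0.0006]
```

View pics/s2.png

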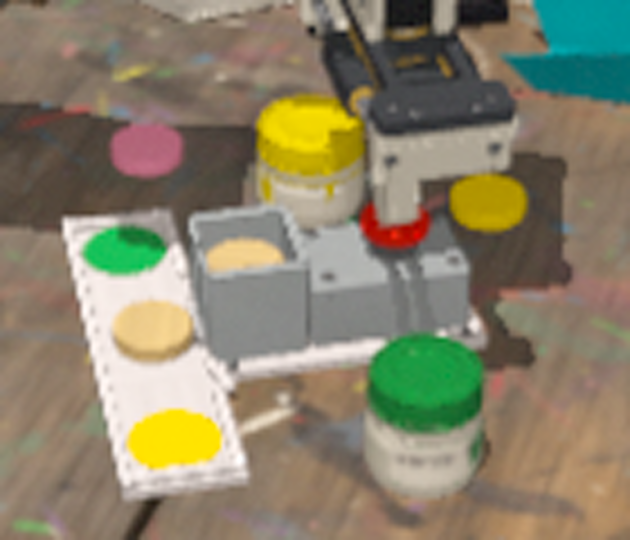

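The blank is out on the track at about (153,328) in the crop. The tips are still 1.5 mm short of full stroke, so I'll press to the stop.

Call:
jog_arm([
  [1,0,0,0.003,0,0,0],
  [1,0,0,0.004,0,0,0],
  [1,0,0,0.004,0,0,0],
])

```text
t: 3.52
tool_pos: [0.6275, 0.0025, 0.0842]
orientation: [3.119, 0.364, 0.002]
force: [-8.8, 1.8, 13.4]
opening: 0.0002
```

The force of 13 N with the tip at 0.070 means it's at the stop. I'll release it at a moderate speed.

Call:
jog_arm([
  [1,0,0,-0.012,0,0,0],
  [1,0,0,-0.024,0,0,0],
  [1,0,0,-0.04,0,0,0],
  [1,-0.02,0,-0.08,0,0,0],
  [1,-0.06,0,-0.11,0,0,0],
])

```text
t: 4.15
tool_pos: [0.5695, -0.0112, 0.1966]
orientation: [3.118, 0.364, 0.006]
force: [0.1, -0.4, 1.0]
opening: 0.0002
```

```bash
python3 - <<'E'
from h import *
go(*mid,.06)
for n,(r0,r1,c0,c1) in {"side":(190,310,260,400),"top":(170,310,220,400)}.items():
    a=robot.read_camera(n)["image"][:,:,::-1][r0:r1,c0:c1]; cv2.imwrite(f"pics/{n}3.png",cv2.resize(a,None,fx=4,fy=4,interpolation=cv2.INTER_CUBIC))
E
```

```text
t 4.15 pos [ 0.5695 -0.0112  0.1966] F [ 0.1 -0.4  1. ] op 0.0002 q [-0.11  0.06  1.63 -0.    1.45  1.23]
shift [-0.0821 -0.0047  0.1223] turn [ 0.0028 -0.0034 -0.0006]
```

View pics/side3.png

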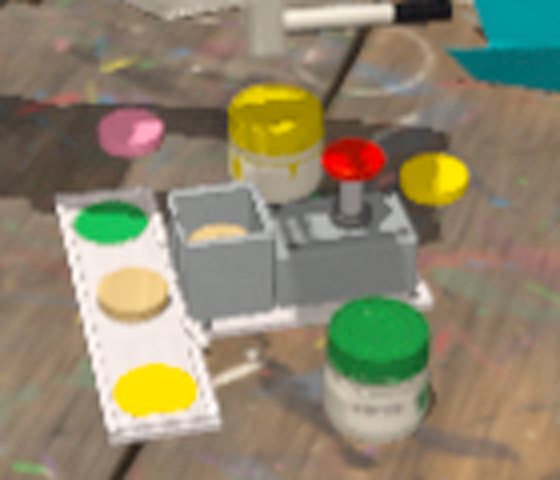

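View pics/top3.png

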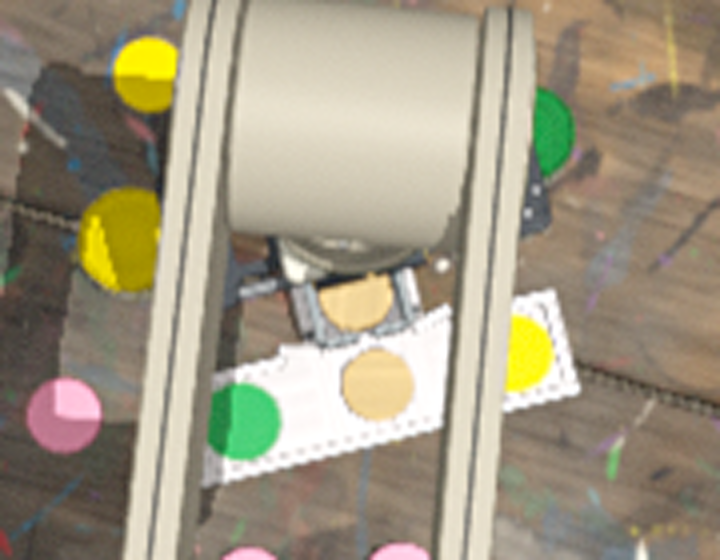

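Plunger is back up, the stack has dropped, and one blank is on the track at crop (378,384) in top and (134,293) in side.

```bash
python3 - <<'E'
from h import *
t=robot.read_camera("top"); s=robot.read_camera("side")
b=hit(t["mtx"],t["extrinsics"],220+(378.5)/4-.5,170+(384.5)/4-.5,.018)
b2=hit(s["mtx"],s["extrinsics"],260+(134.5)/4-.5,190+(289.5)/4-.5,.018)
for p in(b,b2): print(p,"feeder-rel mid x,y",(p[:2]-mid)@fx,(p[:2]-mid)@fy)
go(*mid,.04)
E
```

```text
[ 0.49035409 -0.0264508   0.018     ] feeder-rel mid x,y 0.0011669267629691943 -0.0009462261180905129
[ 0.49050618 -0.02743174  0.018     ] feeder-rel mid x,y 0.0010881080752865619 -0.0019357526410841268
t 4.35 pos [ 0.5696 -0.0113  0.1956] F [-0.1 -0.3 -1. ] op 0.0008 q [-0.11  0.06  1.63 -0.    1.45  1.23]
shift [-0.0823 -0.0048  0.1412] turn [ 0.0028 -0.004  -0.0015]
```

Call:
jog_arm([
  [0.33,-0.06,-0.0048,0.02,0.003,-0.004,0],
  [0.33,-0.0823,-0.004,0.06,0.003,-0.004,0],
  [0.33,-0.0823,-0.004,0.11,0.003,-0.004,0],
  [0.33,-0.0823,-0.004,0.14,0.003,-0.004,0],
  [0.33,-0.0823,-0.004,0.14,0.003,-0.004,0],
])

```text
t: 4.97
tool_pos: [0.4863, -0.0259, 0.0514]
orientation: [-3.118, -0.363, 0.012]
force: [-0.5, -0.9, 0.7]
opening: 0.0458
```

Call:
jog_arm([
  [0.33,0,0,0,0,0,0],
  [0.33,0,0,0,0,0,0],
])

```text
t: 5.22
tool_pos: [0.4873, -0.026, 0.0525]
orientation: [-3.119, -0.363, 0.009]
force: [0.5, 0.1, -0.5]
opening: 0.0616
```

```bash
python3 - <<'E'
from h import *
go(*(mid-.001*fy),.0135)
a=robot.read_camera("wrist")["image"][:,:,::-1];cv2.imwrite("pics/w4.png",a)
a=robot.read_camera("side")["image"][:,:,::-1][190:310,260:400]; cv2.imwrite("pics/s4.png",cv2.resize(a,None,fx=4,fy=4,interpolation=cv2.INTER_CUBIC))
E
```

```text
t 5.22 pos [ 0.4873 -0.026   0.0525] F [ 0.5  0.1 -0.5] op 0.0616 q [-0.16  0.    1.97  0.    1.18  1.18]
shift [0.0018 0.0013 0.025 ] turn [-0.0026  0.0057 -0.0012]
```

View pics/w4.png

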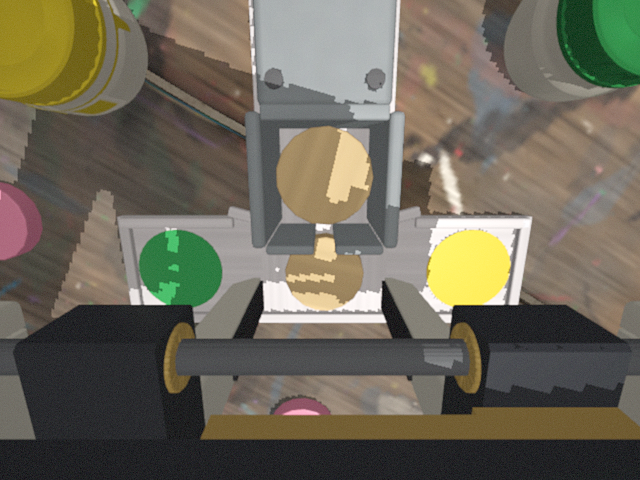

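View pics/s4.png

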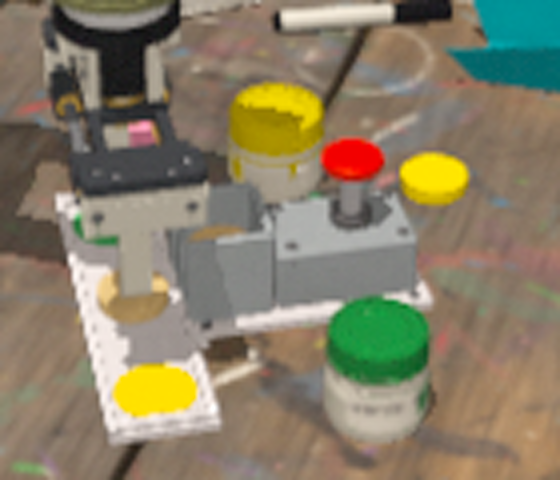

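The blank at (324,270) is centred between the fingers. Descending.

Call:
jog_arm([
  [0.33,0.0018,0.001,0.012,-0.003,0.006,0],
  [0.33,0.0018,0.001,0.022,-0.003,0.006,0],
  [0.33,0.0018,0.001,0.025,-0.003,0.006,0],
  [0.33,0.0018,0.001,0.025,-0.003,0.006,0],
])

```text
t: 5.82
tool_pos: [0.4887, -0.0265, 0.027]
orientation: [3.12, 0.363, -0.0]
force: [0.8, 0.2, -0.3]
opening: 0.0622
```

```bash
python3 - <<'E'
from h import *
go(*(mid+.088*fy),.0135)
a=robot.read_camera("side")["image"][:,:,::-1][190:310,260:400]; cv2.imwrite("pics/s5.png",cv2.resize(a,None,fx=4,fy=4,interpolation=cv2.INTER_CUBIC))
E
```

```text
t 5.83 pos [ 0.4887 -0.0265  0.027 ] F [ 0.8  0.2 -0.3] op 0.0622 q [-0.16  0.04  1.98 -0.    1.12  1.18]
shift [ 0.0003 -0.0886 -0.0005] turn [ 0.0001  0.0003 -0.0014]
```

View pics/s5.png

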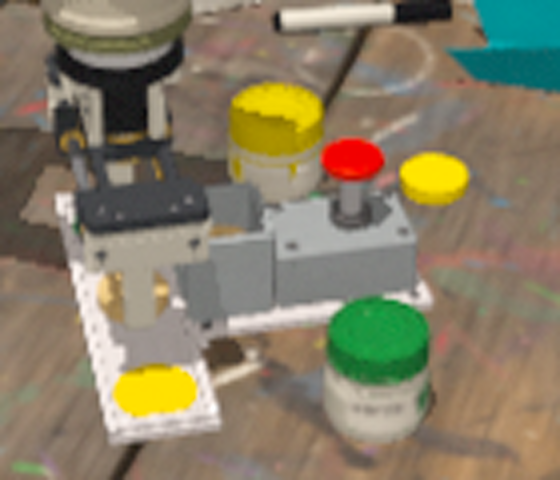

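Call:
jog_arm([
  [0.33,0.0003,-0.01,-0.001,0,0,0],
  [0.33,0.0003,-0.022,-0.001,0,0,0],
  [0.33,0.0003,-0.034,-0.001,0,0,0],
  [0.33,0.0003,-0.046,-0.001,0,0,0],
  [0.33,0.0003,-0.058,-0.001,0,0,0],
])

```text
t: 6.5
tool_pos: [0.4758, 0.0309, 0.0285]
orientation: [3.12, 0.364, 0.001]
force: [-0.1, 0.2, -0.5]
opening: 0.0623
```

```bash
python3 - <<'E'
from h import *
go(*(mid+.096*fy),.014)
a=robot.read_camera("side")["image"][:,:,::-1][190:310,260:400]; cv2.imwrite("pics/s6.png",cv2.resize(a,None,fx=4,fy=4,interpolation=cv2.INTER_CUBIC))
E
```

```text
t 6.5 pos [0.4758 0.0309 0.0285] F [-0.1  0.2 -0.5] op 0.0623 q [-0.04  0.    2.01 -0.    1.12  1.3 ]
shift [-0.0003 -0.0377  0.0005] turn [ 0.0005 -0.0005 -0.001 ]
```

View pics/s6.png

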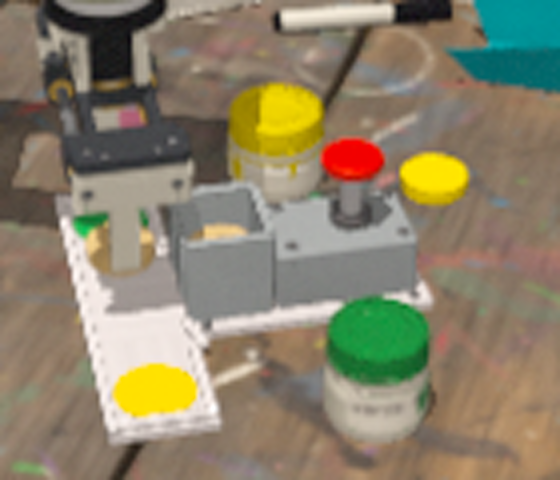

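Call:
jog_arm([
  [0.33,0,-0.011,0,0,0,0],
  [0.33,0,-0.022,0,0,0,0],
  [0.33,0,-0.031,0,0,0,0],
  [0.33,0,-0.0375,0,0,0,0],
  [0.33,0,-0.0375,0,0,0,0],
])

```text
t: 7.18
tool_pos: [0.4666, 0.0689, 0.0283]
orientation: [-3.12, -0.365, -0.0]
force: [0.3, 1.0, -0.8]
opening: 0.062
```

```bash
python3 - <<'E'
from h import *
go(*(mid+.096*fy),.014)
a=robot.read_camera("side")["image"][:,:,::-1][190:310,260:400]; cv2.imwrite("pics/s7.png",cv2.resize(a,None,fx=5,fy=5,interpolation=cv2.INTER_CUBIC))
a=robot.read_camera("wrist")["image"][:,:,::-1];cv2.imwrite("pics/w7.png",a)
E
```

```text
t 7.17 pos [0.4666 0.0689 0.0283] F [ 0.3  1.  -0.8] op 0.062 q [ 0.04 -0.01  2.03  0.    1.12  1.37]
shift [-0.0001  0.0013  0.0003] turn [-0.0004 -0.0001 -0.0002]
```

View pics/s7.png

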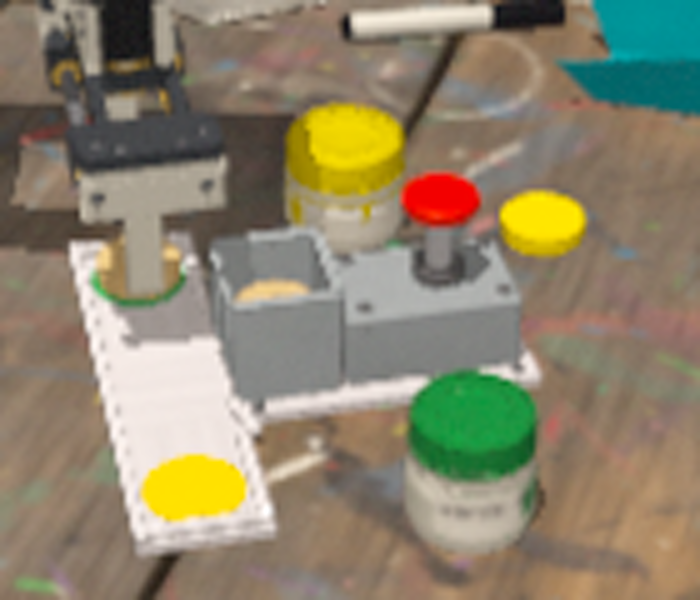

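View pics/w7.png

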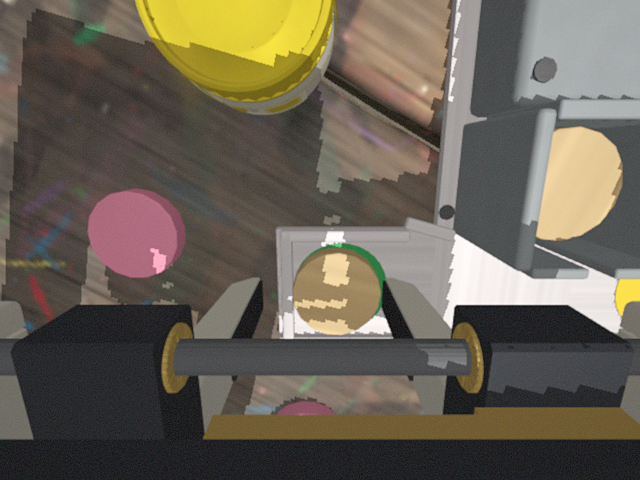

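The blank (338,290) covers the green spot. I'll back off the pushing finger a few mm, rise, and check.

Call:
jog_arm([
  [0.33,0,0.004,0,0,0,0],
  [0.33,0,0.005,0,0,0,0],
  [0.33,0,0.006,-0.03,0,0,0],
  [0.33,0,0.006,-0.09,0,0,0],
  [0.33,0,0.006,-0.15,0,0,0],
])

```text
t: 7.9
tool_pos: [0.4676, 0.0622, 0.1796]
orientation: [-3.12, -0.364, 0.002]
force: [1.1, -0.1, 0.3]
opening: 0.0625
```

Call:
jog_arm([
  [0.33,-0.08,0.1,-0.06,0,0,0],
  [0.33,-0.08,0.2,-0.06,0,0,0],
  [0.33,-0.08,0.25,-0.06,0,0,0],
  [0.33,-0.08,0.25,-0.06,0,0,0],
  [0.33,-0.08,0.25,-0.06,0,0,0],
])

```text
t: 8.52
tool_pos: [0.4469, -0.2029, 0.2402]
orientation: [3.12, 0.358, -0.001]
force: [0.3, -0.2, 0.2]
opening: 0.0625
```

```bash
python3 - <<'E'
from h import *
go(*mid,.2)
for n,(r0,r1,c0,c1) in {"side":(190,310,260,400),"top":(170,310,220,400)}.items():
    a=robot.read_camera(n)["image"][:,:,::-1]; cv2.imwrite(f"pics/{n}8f.png",a); a=a[r0:r1,c0:c1]; cv2.imwrite(f"pics/{n}8.png",cv2.resize(a,None,fx=4,fy=4,interpolation=cv2.INTER_CUBIC))
E
```

```text
t 8.53 pos [ 0.4469 -0.2029  0.2402] F [ 0.3 -0.2  0.2] op 0.0625 q [-0.53 -0.17  1.77 -0.    1.54  0.81]
shift [ 0.0812 -0.163   0.026 ] turn [ 0.0006  0.0005 -0.0045]
```

View pics/side8.png

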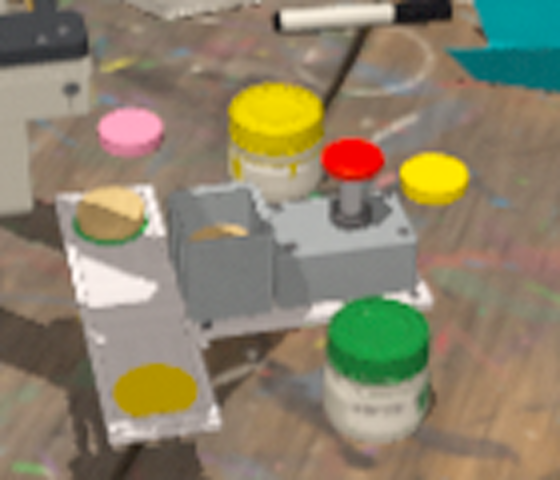

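View pics/top8.png

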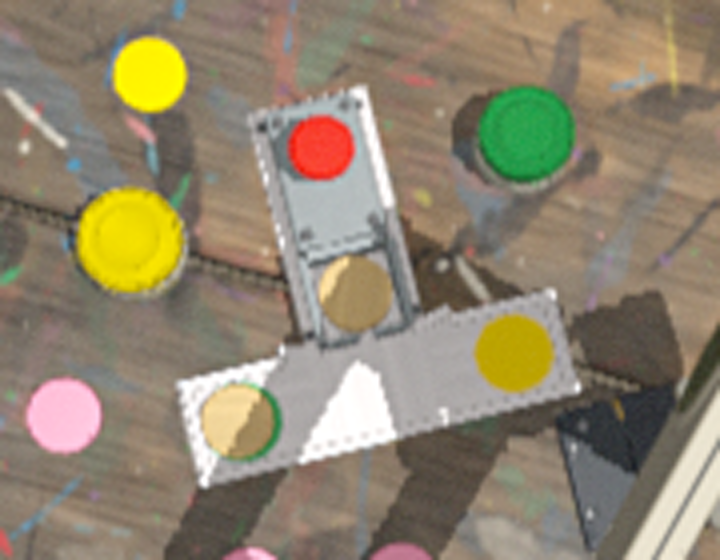

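View pics/top8f.png

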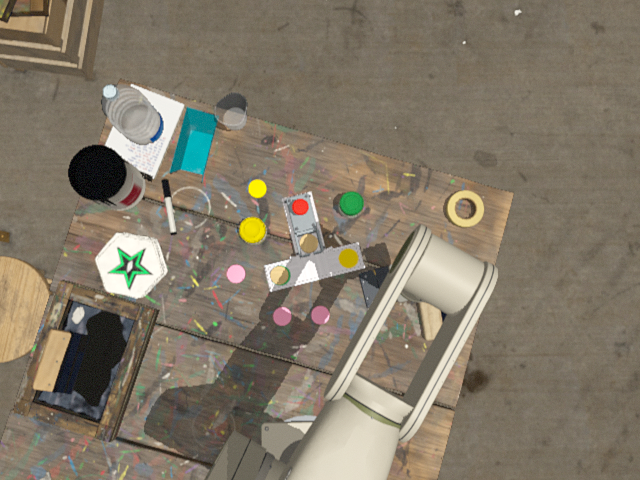

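```bash
python3 - <<'E'
from h import *
t=robot.read_camera("top")
b=hit(t["mtx"],t["extrinsics"],220+(237.5)/4-.5,170+(421.5)/4-.5,.018)[:2]
print("blank from spot x,y",(b-mid)@fx,(b-mid)@fy-.088)
print(abs(robot.read_state()["dq"]).max()); print(robot.close_job())
E
```

```text
blank from spot x,y 0.00025470686396635917 0.0015264395407425246
0.044259420183732585
the job is handed in; nothing more can be done
None
```

The job is done and handed in at about 9 s. One blank lies on the green spot, and the other three stayed in the magazine.

- **Plunger:** I pressed it once with closed fingers. The tips reached a height of 0.070 m at about 13 N, which is the stop, and the cap came back up. One blank slid out onto the middle of the track, and the stack dropped as it should.
- **Push:** I straddled the blank loosely, with the fingers 62 mm apart. One fingertip then pushed it along the track without gripping or lifting it, and I backed off and moved the arm clear.
- **Final check:** From the top view, the blank is about 1.5 mm beyond the spot's centre along the track and 0.3 mm across it, within the roughly 2 mm camera calibration. The pots, tape roll, marker and look-alike blanks look unmoved.
- **Measurements that disagreed:** Early on, the two cameras differed by 5 mm on the plunger cap and by about 12 mm on the pot lids. I probably misread the side view, and it did not affect the moves.
- **Not fully confirmed:** I could only see the top blank in the magazine, so that two more lie under it rests on the stack having dropped by about one blank. The arm's last reading before hand-in showed a joint speed of 0.04 rad/s, well clear of everything.

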